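# Unlatch the slide box and hold its lid at the gauge's angle

### The job

The microscope slides in the wooden box are to be photographed with the lid as a light shade: turn the black wing knob of the latch clockwise (seen from above) until it clicks over past its detent and frees the lid, then lift the lid by its handle until it stands in line with the pointer of the angle gauge beside it. The lid falls shut by itself, so finish while holding it still there with the gripper; leave the pointer and the things standing around where they are.

Things in the scene. Friction and masses are not known exactly. Their poses are not given: they have to be found in the camera images.
- stand: grey board, 235 x 285 x 20 mm, fixed to the desk; it carries the wooden slide box (196 x 166 x 42 mm, fixed), a latch post at its right and the angle gauge at its left. Origin: on the desk under the box's centre; x points from the box's front to its hinged back, y to its left, z up.
- latch_grip (a point): grip point on the latch's black wing knob, on its vertical axis, 92 mm above the desk. The wing is 12 mm thick (point x), 38 mm long (point y), 30 mm tall (15 mm above and below this point). Below it a steel tongue, 12 mm wide, top 22 mm below this point, reaches 46 mm out along point +y over the lid's right edge. Turns with the knob; at the start its axes are parallel to the stand's.
- latch (a joint): angle of the latch knob, rad: 0 latched (tongue over the lid, which blocks it), grows clockwise seen from above, end stop at 1.3 (tongue beside the lid, lid free). A sprung detent with its hump at 0.65 resists with up to about 0.12 N m and drives the knob back to about 0.1 if let go before the hump, and on to about 1.2 once past it.
- lid_handle (a point): middle of the round bar (10 mm thick, 84 mm long along the stand's y, a post at each end) of the steel handle on the lid, 42 mm above the lid's top face, 104 mm above the desk when shut. In the lid's frame it lies 155 mm in front of the hinge axis and 60 mm above it. Turns with the lid.
- lid_hinge (a point): middle of the lid's hinge axis, which runs along the stand's y, at the back of the box 44 mm above the desk, 95 mm behind the stand's origin. Turns with the lid.
- lid_front (a point): front left lower corner of the lid (191 mm in front of the hinge axis, 83 mm left of the middle), level with the hinge axis when shut. Its x axis lies in the lid and points from front to hinge.
- box_lid (a joint): opening angle of the lid, rad: 0 shut (level), grows as the front rises, stop at 1.83. About 0.5 kg or less; falls shut when let go.
- pointer (a joint): angle of the gauge's pointer above level, rad, about the same axis line as the lid and counted as the lid is: the lid is in line with it when both values are equal. Drawn between 0.45 and 0.9; it stays where it is set and must not be moved.
- pointer_tip (a point): tip of the gauge's pointer, a thin dark steel arm (6 mm thick) 108 mm to the left of the box's middle, 222 mm from the hinge axis. Its x axis runs along the arm from tip to pivot. Beside it stands an aluminium arc of 130 mm radius with ticks every 10 degrees.
- stain_bottle_mid (a point): middle of a loose dropper bottle, dark blue with a white tip, 33 mm wide, 99 mm tall: bystander
- objective_can_mid (a point): middle of a loose small canister with black cap, 34 mm wide, 56 mm tall: bystander
- spare_eyepiece_mid (a point): middle of a loose black eyepiece, 34 mm wide, 43 mm tall: bystander

How it is judged:
On the way, in this order (a step that is already met when the one before it is completed fails the run):
1. the latch knob has clicked past its detent while the lid is still shut (value of joint latch above 1 rad and value of joint box_lid below 0.06 rad), for 0.2 s.
2. the lid, lifted with the gripper, stands in line with the pointer (angle between the x axis of lid_front and the x axis of pointer_tip, either way round below 0.09 rad and value of joint box_lid above 0.3 rad and contact force between the fingers and box_lid above 0.5 N and velocity of joint box_lid between -0.1 and 0.1 rad/s), for 0.2 s.
At the end, for the whole second after the job is handed in: the lid is held still by the fingers (contact over 0.5 N, under 0.1 rad/s) within 0.09 rad (5 degrees) of the pointer's direction, the latch knob is past its detent (over 1.0 rad), and the bystanders are within 30 mm of where they were (all of step 2 and value of joint latch above 1 rad and distance of each of stain_bottle_mid, objective_can_mid, spare_eyepiece_mid from where it was at the start of the episode below 0.03 m); the arm keeps its last pose, push and grip.
It fails at once if the pointer is moved by more than 10 mm at its tip (distance of pointer_tip from where it was at the start of the episode above 0.01 m).
It fails at once if a bystander is moved by more than 30 mm (distance of any of stain_bottle_mid, objective_can_mid, spare_eyepiece_mid from where it was at the start of the episode above 0.03 m).
It also fails if it takes over 45 s, if anything falls off the work surface, if the arm or the gripper's body presses on something with over 40 N, if the wrist force passes 120 N, or if a joint passes its speed limit or range.

### The arm

A 6-joint arm with a two-finger parallel gripper is mounted at the origin on a cart in front of the work surface, level with it; the furniture and walls round the work are solid. World frame = base frame: x ahead of the robot, y to its left, z up, the work surface at z = 0. Lengths are in m, angles in rad, forces in N, time in s.
With the tool pointing down it reaches from about 0.35 to 0.875 m from the base axis. Payload 15.5 kg.
Tool frame: the origin (TCP) lies midway between the tips of the shut fingers; the grasp point (between the pads) lies 19 mm behind it; y points along the fingers, z is the direction in which the jaws open and shut, and the axes are right-handed (so a half turn about y gives the same grasp; the last joint's range is limited). The gripper opens to 85 mm and grips with 20 to 120 N. Pads are 22 mm wide; open, the fingers measure 114 mm over their backs; the gripper's body (76 mm by 85 mm) begins 54 mm behind the grasp point. The pads swing forward as they close: fully open they stand 13 mm farther back than shut.
Start: joints at [-1.286, 0.494, 1.345, -0, 1.302, -0.096], TCP at [0.232, -0.58, 0.231] pointing down, gripper open.
Joint ranges: [-2.91, 2.91], [-0.82, 2.16], [0.22, 2.67], [-1.22, 4.37], [0.12, 2.79], [-3.08, 3.08]. Speed limits (rad/s): [1.89, 1.89, 2.57, 3.01, 3.01, 3.01].

### API

Orientations are given as [roll, pitch, yaw] about the fixed x, y, z axes, in that order (R = Rz(yaw) Ry(pitch) Rx(roll)).
In Python, from cell import ctrl, read_camera, recognise, place_of gives the robot as it stands.
- The arm moves only by the shell command python3 -m crank 'ROWS' [FORCE]. ROWS is JSON, a list of rows, each a list of 5 numbers: the gripper's target within -1 to 1 (fully open at 1, half-way at 0, shut at -1), then the shift along the tool's x, y, z each as a share of 0.1 m, from -1 to 1, then the turn about the tool's y as a share of 180 degrees, from -1 to 1. In form: [[fingers, dx, dy, dz, twist], ...]. A call has 1 to 20 rows; each row shifts and turns the pose as measured when the row begins, along the tool's axes as they then stand; what a row does not reach is not made up. A row lasts 1/12 s, in which the tool goes at most 41.7 mm and 7.16 degrees, less where a joint would pass 70% of its speed; a pose out of reach is approached as far as the arm can. A call with a number of a shift or a turn outside -1 to 1 is refused whole. A call with a gripper value outside its range is refused whole. The fingers move at their own pace and stop on an object; FORCE is the grip in N (left out, the last holds). Time passes only in rows, so rows that do not move let the fingers close. It gives the time, the measured TCP pose, the force and the opening at its end, in the units of the state.
- ctrl.get_obs(): the state, without advancing time (a new reading comes with each control period).
- read_camera(name): name is "scene" or "side" or "wrist"; returns a dict with "img" (384x512x3 uint8, blue, green, red), "vfov" (degrees; the focal length in pixels is half the picture's height over the tangent of half this angle, whatever the lens; pixels are square), "cx", "cy" (the principal point, pixels), "T" (4x4, takes a point from camera to world coordinates). Camera axes: x right, y up, looking along -z (the intrinsics and any distortion apply to the point x, -y, -z); pixel columns grow to the right and rows downward; lengths in m; the calibration is good to about 2 mm. A picture is of the moment at which its call begins. There is no depth.
- ctrl.finish_job(): hands the job in, once; it reports no verdict.
Trained networks look in a picture, given as the dict that the camera call returned (one of the last four; its "shot" number tells which), for a name from the list of things; names that differ only in an ending like _2 or _b are one class to them, and where a whole thing is asked for, a point or a joint stands for the part that bears it (a point fixed in the world has none). Each returns a list of dicts, best first, with "conf" (0 to 1); they miss things now and then, are a little off and sometimes report something else, mostly with a low value. They report only what shows in the picture. A call takes as long as a camera call.
- recognise(picture, thing): "at" ([x, y, z] in m, in world coordinates, good to about 4 mm: the middle of the surface that is visible of it).
- place_of(picture, thing): "at" ([x, y, z] in m, in world coordinates, good to about 4 mm: a listed point, or the origin of a listed thing).
The state is a dict: "t": time; "joint_pos": joint angles; "qd": joint speeds; "tau": joint torques, N m; "tool_pos": TCP position; "eef_rot": TCP orientation; "ft_force": force on the tool from outside, world axes, zero at the start; "ft_torque": the same for the moment, N m; "gripper_width": opening from 0.0 (shut) to 1.0 (fully open).
Only numpy, scipy, OpenCV 4.12 (cv2) and the standard library are available. Lean on these libraries where they do the work, as an engineer would, in place of code of your own. Each camera call takes 0.05 s, during which the arm holds its last target. There are 200 camera calls.

## Working session

There is one attempt and no reset: what is moved stays moved. The work goes in short steps, Python scripts to look and compute and a shell command to move; the robot and the scene stay as the last step left them, time stands still between calls to the robot, and variables do not carry over. Pictures are saved under pics/ and viewed, about 8 in all and at most 12, crops included, and the job is handed in when it is done.

```bash
ls; mkdir -p pics; python3 - <<'E'
from cell import ctrl, read_camera, recognise, place_of
import cv2, numpy as np
o=ctrl.get_obs(); print(o)
ims=[]
for c in ["scene","side"]:
    p=read_camera(c); ims.append(p["img"])
    print(c,p["vfov"],p["cx"],p["cy"],np.round(p["T"],3).tolist(),[k for k in p])
    for n in ["stand","latch_grip","lid_handle","lid_hinge","lid_front","pointer_tip","stain_bottle_mid","objective_can_mid","spare_eyepiece_mid"]:
        print(n,[(np.round(r["at"],4).tolist(),round(r["conf"],2)) for r in place_of(p,n)[:2]])
cv2.imwrite("pics/scene.png",ims[0]);cv2.imwrite("pics/side.png",ims[1])
E
```

```text
pics
{'t': 0.0, 'joint_pos': array([-1.28652191e+00,  4.94191796e-01,  1.34610466e+00,  1.50528192e-05,
        1.30251565e+00, -9.55002823e-02]), 'qd': array([ 1.21675047e-03, -9.20007371e-04, -7.41655139e-05, -3.67783568e-04,
        4.45850805e-04,  2.58398953e-04]), 'tau': array([-1.03527145e-03, -8.82152510e+01, -3.83868170e+01, -3.35890827e-04,
        9.99773853e-03, -4.23487745e-05]), 'tool_pos': array([ 0.23160316, -0.58012687,  0.23070387]), 'eef_rot': array([-1.57200884e+00,  1.30724742e-04, -2.76182204e+00]), 'ft_force': array([ 0.30177322,  0.27953792, -0.06706953]), 'ft_torque': array([-0.02494554, -0.01165779, -0.00409641]), 'gripper_width': 1.0016564408632815}
scene 57.82022147021686 258.5760008377207 187.54627110004313 [[-0.796, 0.375, -0.475, 0.096], [-0.605, -0.509, 0.613, 0.542], [-0.012, 0.775, 0.632, 0.632], [0.0, 0.0, 0.0, 1.0]] ['img', 'vfov', 'cx', 'cy', 'T', 'shot']
stand [([0.543, 0.051, -0.0016], 0.71)]
latch_grip [([0.4754, -0.047, 0.0886], 0.77)]
lid_handle [([0.4817, 0.0671, 0.1056], 0.74)]
lid_hinge [([0.6307, 0.0293, 0.0451], 0.89)]
lid_front [([0.466
[... 153 characters left out ...]
.25)]
objective_can_mid []
spare_eyepiece_mid [([0.5021, 0.2425, 0.0198], 0.53), ([0.4786, 0.069, 0.1027], 0.46)]
side 50.564646920339506 257.55152981275074 199.31788188273075 [[-0.87, 0.288, -0.399, 0.163], [-0.492, -0.546, 0.678, 0.614], [-0.023, 0.787, 0.617, 0.633], [0.0, 0.0, 0.0, 1.0]] ['img', 'vfov', 'cx', 'cy', 'T', 'shot']
stand [([0.5355, 0.0519, -0.0011], 0.78)]
latch_grip [([0.477, -0.0514, 0.0903], 0.81)]
lid_handle [([0.4774, 0.0643, 0.1046], 0.79)]
lid_hinge []
lid_front []
pointer_tip [([0.4638, 0.1814, 0.1444], 0.66)]
stain_bottle_mid [([0.5372, -0.1827, 0.0497], 0.66)]
objective_can_mid [([0.4142, -0.1445, 0.0264], 0.86)]
spare_eyepiece_mid [([0.5029, 0.2416, 0.022], 0.54)]
```

View pics/scene.png

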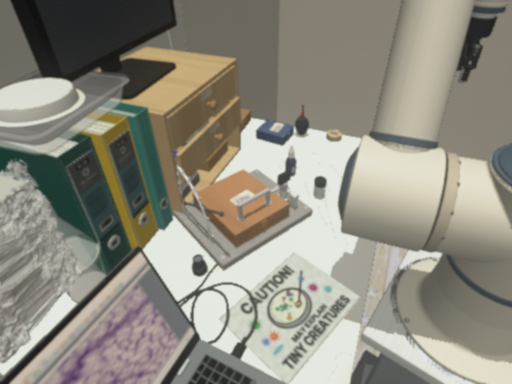

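View pics/side.png

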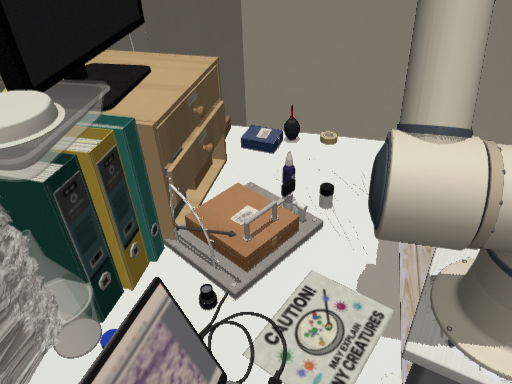

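The scene shows the stand turned by about -13.5° in yaw. The networks' points fit that pose: hinge (0.631, 0.029), handle (0.480, 0.066), latch (0.476, -0.049). The pointer tip gives an angle of about 0.46 rad. In the side picture the blue bottle is near px (288,180), the can near (326,190) and the eyepiece near (207,295), all clear of my paths. I'll move above the latch first.

```bash
python3 -m crank '[[1,-0.28,0,-0.27,0],[1,-0.28,0,-0.27,0],[1,-0.28,0,-0.27,0],[1,-0.28,0,-0.27,0],[1,-0.28,0,-0.27,0],[1,-0.28,0,-0.27,0],[1,-0.28,0,-0.27,0],[1,-0.28,0,-0.27,0],[1,-0.28,0,-0.27,0],[1,-0.28,0,-0.27,0],[1,-0.28,0,-0.27,0],[1,-0.28,0,-0.27,0],[1,-0.28,0,-0.27,0],[1,-0.28,0,-0.27,0],[1,-0.28,0,-0.27,0]]' 30
python3 -m crank '[[1,0,0,0,-0.0395],[1,0,0,0,-0.0395],[1,0,0,0,-0.0395],[1,0,0,0,-0.0395],[1,0,0,0,-0.0395],[1,0,0,0,-0.0395],[1,0,0,0,-0.0395],[1,0,0,0,-0.03]]'
cat > h.py <<'E'
from cell import ctrl, read_camera, recognise, place_of
import cv2, numpy as np
from scipy.spatial.transform import Rotation as R
def st():
    o=ctrl.get_obs(); M=R.from_euler("xyz",o["eef_rot"]).as_matrix()
    print("t",round(o["t"],2),"tcp",o["tool_pos"].round(4),"rpy",o["eef_rot"].round(3),"zaz",round(np.arctan2(M[1,2],M[0,2]),3),"F",o["ft_force"].round(1),"T",o["ft_torque"].round(2),"w",round(float(o["gripper_width"]),3),"q6",o["joint_pos"][5].round(2))
    return o["tool_pos"],M
def to(target):
    p,M=st(); print("tool shift /0.1:",(M.T@(np.array(target)-p)/0.1).round(3))
def find(cam,names,pic=None):
    p=read_camera(cam)
    for n in names: print(cam,n,[(np.round(r["at"],4).tolist(),round(r["conf"],2)) for r in place_of(p,n)[:2]])
    if pic: cv2.imwrite("pics/"+pic,p["img"])
E
python3 - <<'E'
from h import *
to([.476,-.049,.08])
find("wrist",["latch_grip","lid_handle","lid_hinge","stand"],"w1.png")
for c in("scene","side"): find(c,["latch_grip","lid_handle","pointer_tip","lid_hinge"])
E
```

```text
t: 2.25
tool_pos: [0.4787, -0.0328, 0.2306]
eef_rot: [-1.562, 0.003, -2.773]
ft_force: [1.0, -1.9, 0.9]
gripper_width: 1.001
t: 2.92
tool_pos: [0.4822, -0.0228, 0.2313]
eef_rot: [-1.561, -0.004, -1.799]
ft_force: [-0.2, 0.2, 0.2]
gripper_width: 0.999
t 2.92 tcp [ 0.4822 -0.0228  0.2313] rpy [-1.561 -0.004 -1.799] zaz -0.228 F [-0.2  0.2  0.2] T [-0.01 -0.02  0.01] w 0.999 q6 0.06
tool shift /0.1: [ 0.264  1.514 -0.016]
wrist latch_grip [([0.4776, -0.0588, 0.0938], 0.82)]
wrist lid_handle [([0.4835, 0.0672, 0.1043], 0.58)]
wrist lid_hinge [([0.6299, 0.0317, 0.0443], 0.91), ([0.541, 0.0475, -0.002], 0.4)]
wrist stand [([0.5429, 0.0514, 0.0009], 0.57)]
scene latch_grip [([0.4686, -0.0467, 0.0885], 0.56), ([0.4643, 0.1796, 0.143], 0.36)]
scene lid_handle [([0.4793, 0.0677, 0.1026], 0.94)]
scene pointer_tip [([0.4657, 0.1815, 0.1407], 0.56)]
scene lid_hinge [([0.6322, 0.032, 0.0426], 0.92)]
side latch_grip [([0.4769, -0.0517, 0.0904], 0.81), ([0.4129, -0.146, 0.0255], 0.33)]
side lid_handle [([0.4777, 0.0618, 0.1057], 0.6)]
side pointer_tip [([0.4639, 0.1805, 0.1456], 0.49)]
side lid_hinge [([0.6298, 0.0317, 0.0419], 0.86)]
```

View pics/w1.png

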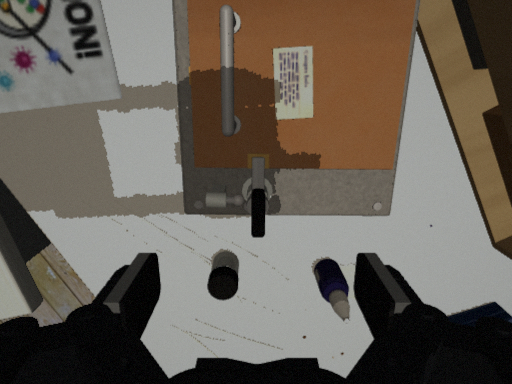

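The wrist view shows the wing at about px (258,187)-(258,236), the tongue pointing up from it over the lid edge, and the bar at x≈228. I'll check the wing's position by projection.

```bash
python3 - <<'E'
from h import *
p=read_camera("wrist"); T=p["T"]; f=192/np.tan(np.radians(p["vfov"]/2))
def ray(u,v,z):
    d=T[:3,:3]@np.array([(u-p["cx"])/f,-(v-p["cy"])/f,-1]); return T[:3,3]+d*(z-T[2,3])/d[2]
def proj(x):
    c=T[:3,:3].T@(np.array(x)-T[:3,3]); return (p["cx"]-f*c[0]/c[2], p["cy"]+f*c[1]/c[2])
print("cam",T[:3,3].round(3))
# wing end far from camera (top edge) etc. at z=.107
print(ray(258,236,.107).round(4),ray(258,187,.107).round(4), ray(265,212,.107)-ray(251,212,.107))
a=-.235
for c in ([.476,-.049],[.4776,-.0588],[.476,-.052]):
  for s in(-.019,.019):
    print(c,s,[np.round(proj([c[0]-np.sin(a)*s,c[1]+np.cos(a)*s,z])) for z in(.077,.107)])
# handle bar ends
print("bar",ray(228,132,.104).round(4),ray(227,8,.104).round(4))
E
```

```text
cam [0.499 0.053 0.374]
[ 0.4731 -0.0688  0.107 ] [ 0.4834 -0.0256  0.107 ] [ 0.01155568 -0.00281836  0.        ]
[0.476, -0.049] -0.019 [array([256., 222.]), array([256., 235.])]
[0.476, -0.049] 0.019 [array([256., 183.]), array([256., 193.])]
[0.4776, -0.0588] -0.019 [array([260., 230.]), array([260., 245.])]
[0.4776, -0.0588] 0.019 [array([260., 193.]), array([260., 204.])]
[0.476, -0.052] -0.019 [array([256., 224.]), array([257., 238.])]
[0.476, -0.052] 0.019 [array([256., 186.]), array([257., 197.])]
bar [0.4706 0.0237 0.104 ] [0.4928 0.1092 0.104 ]
```

```bash
python3 -m crank '[[1,0.14,0.1,0,0],[1,0.14,0.3,0,0],[1,0,0.3,0,0],[1,0,0.2,0,0],[1,0,0,0,0]]'
python3 - <<'E'
from h import *
to([.4767,-.051,.082])
E
```

```text
t: 4.13
tool_pos: [0.4786, -0.052, 0.1404]
eef_rot: [-1.554, -0.003, -1.806]
ft_force: [-1.1, 0.3, 0.4]
gripper_width: 0.999
t 4.13 tcp [ 0.4786 -0.052   0.1404] rpy [-1.554 -0.003 -1.806] zaz -0.235 F [-1.1  0.3  0.4] T [0.04 0.02 0.03] w 0.999 q6 0.01
tool shift /0.1: [-0.007  0.583 -0.03 ]
```

```bash
python3 -m crank '[[1,0,0.25,-0.02,0],[1,0,0.2,-0.01,0],[1,0,0.12,0,0],[1,0,0,0,0],[0,0,0,0,0],[-1,0,0,0,0],[-1,0,0,0,0],[-1,0,0,0,0],[-1,0,0,0,0],[-1,0,0,0,0],[-1,0,0,0,0],[-1,0,0,0,0]]' 50
python3 - <<'E'
from h import *
to([.4767,-.051,.082])
find("wrist",["latch_grip"],"w2.png")
E
```

```text
t: 5.13
tool_pos: [0.478, -0.0515, 0.0894]
eef_rot: [-1.551, -0.003, -1.806]
ft_force: [5.5, -2.8, -18.8]
gripper_width: 0.125
t 5.13 tcp [ 0.478  -0.0515  0.0894] rpy [-1.551 -0.003 -1.806] zaz -0.235 F [  5.5  -2.8 -18.8] T [-0.35 -1.04 -0.04] w 0.125 q6 0.01
tool shift /0.1: [-0.002  0.074 -0.015]
wrist latch_grip [([0.4752, -0.0563, 0.0935], 0.6)]
```

View pics/w2.png

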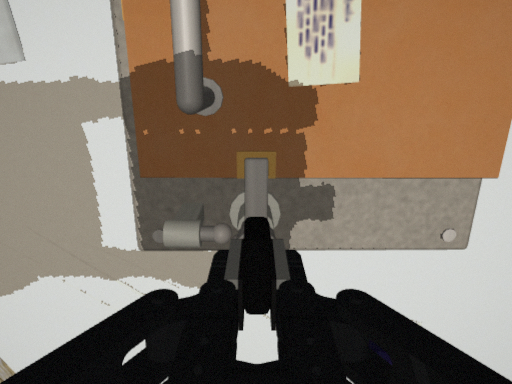

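The wing sits between both pads (opening 0.125, about 11 mm). Now I turn it clockwise.

```bash
python3 -m crank '[[-1,0,0,0,0.035],[-1,0,0,0,0.035],[-1,0,0,0,0.035],[-1,0,0,0,0.035],[-1,0,0,0,0.035],[-1,0,0,0,0.035]]' 60
python3 -c "
from h import *
st()"
```

```text
t: 5.73
tool_pos: [0.4798, -0.0527, 0.0894]
eef_rot: [-1.551, 0.01, -2.489]
ft_force: [1.8, -3.3, -2.3]
gripper_width: 0.118
t 5.73 tcp [ 0.4798 -0.0527  0.0894] rpy [-1.551  0.01  -2.489] zaz -0.918 F [ 1.8 -3.3 -2.3] T [-0.68 -0.06 -0.04] w 0.118 q6 0.69
```

```bash
python3 -m crank '[[-1,0,0,0,0.035],[-1,0,0,0,0.035],[-1,0,0,0,0.035],[-1,0,0,0,0.035],[-1,0,0,0,0.025],[-1,0,0,0,0],[-1,0,0,0,0],[-1,0,0,0,0]]'
python3 -c "
from h import *
st(); find('wrist',['latch_grip'],'w3.png')"
```

```text
t: 6.4
tool_pos: [0.4801, -0.0544, 0.0894]
eef_rot: [-1.557, 0.018, -3.035]
ft_force: [0.3, 0.5, -3.1]
gripper_width: 0.121
t 6.4 tcp [ 0.4801 -0.0544  0.0894] rpy [-1.557  0.018 -3.035] zaz -1.464 F [ 0.3  0.5 -3.1] T [-0.21  0.34 -0.07] w 0.121 q6 1.24
wrist latch_grip [([0.4765, -0.0578, 0.0914], 0.78)]
```

View pics/w3.png

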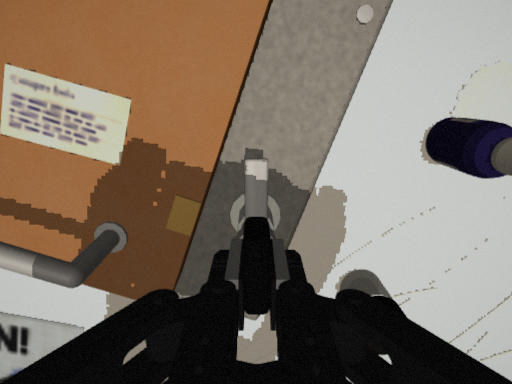

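The latch has turned 1.23 rad and the tongue (px 256,170) is off the lid edge. I'll release, rise, turn back and move over the handle.

```bash
python3 -m crank '[[-0.3,0,0,0,0],[-0.3,0,0,0,0],[-0.3,0,0,0,0],[-0.3,0,-0.2,0,0],[-0.3,0,-0.4,0,0],[-0.3,0,-0.4,0,0],[1,0,0,0,-0.0395],[1,0,0,0,-0.0395],[1,0,0,0,-0.0395],[1,0,0,0,-0.0395],[1,0,0,0,-0.0395],[1,0,0,0,-0.0395],[1,0,0,0,-0.0395],[1,0,0,0,-0.0395],[1,0,0,0,-0.0395],[1,0,0,0,-0.0395],[1,0,0,0,0]]'
python3 -c "
from h import *
to([.4805,.0665,.085])
find('wrist',['lid_handle','latch_grip','lid_hinge','lid_front'],'w4.png')
for c in('scene','side'): find(c,['lid_handle','latch_grip','pointer_tip'])"
```

```text
t: 7.92
tool_pos: [0.4799, -0.0532, 0.1978]
eef_rot: [-1.541, -0.007, -1.771]
ft_force: [-0.2, 0.1, -0.5]
gripper_width: 0.999
t 7.92 tcp [ 0.4799 -0.0532  0.1978] rpy [-1.541 -0.007 -1.771] zaz -0.2 F [-0.2  0.1 -0.5] T [-0.07 -0.03  0.02] w 0.999 q6 -0.03
tool shift /0.1: [-1.183  1.112 -0.266]
wrist lid_handle [([0.4828, 0.067, 0.1063], 0.95)]
wrist latch_grip []
wrist lid_hinge [([0.6336, 0.0296, 0.0429], 0.77)]
wrist lid_front []
scene lid_handle [([0.4798, 0.0666, 0.1023], 0.8)]
scene latch_grip [([0.4706, -0.0512, 0.0898], 0.73), ([0.4775, 0.0678, 0.1025], 0.48)]
scene pointer_tip [([0.4656, 0.183, 0.142], 0.54)]
side lid_handle [([0.4778, 0.0609, 0.1084], 0.93)]
side latch_grip [([0.4775, -0.0551, 0.0898], 0.61)]
side pointer_tip [([0.4653, 0.1815, 0.144], 0.54)]
```

View pics/w4.png

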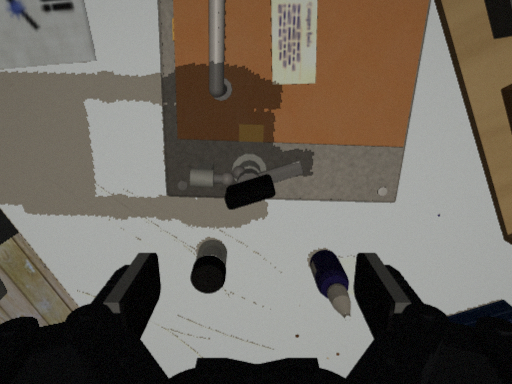

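The latch stays turned: the wing lies almost across at px (250,190), clear of the lid. Next is the handle.

```bash
python3 -m crank '[[1,-0.35,0,-0.09,0.011],[1,-0.35,0,-0.09,0],[1,-0.35,0,-0.09,0],[1,-0.12,0.2,0,0],[1,0,0.3,0,0],[1,0,0.1,0,0],[1,0,0,0,0]]'
python3 -c "
from h import *
to([.4805,.0665,.086])
find('wrist',['lid_handle'])"
```

```text
t: 9.15
tool_pos: [0.485, 0.0706, 0.1355]
eef_rot: [-1.535, -0.005, -1.82]
ft_force: [-1.2, -0.5, -1.0]
gripper_width: 0.998
t 9.15 tcp [0.485  0.0706 0.1355] rpy [-1.535 -0.005 -1.82 ] zaz -0.249 F [-1.2 -0.5 -1. ] T [-0.08  0.04 -0.04] w 0.998 q6 0.29
tool shift /0.1: [ 0.048  0.494 -0.052]
wrist lid_handle [([0.4812, 0.0665, 0.1037], 0.63)]
```

```bash
python3 -m crank '[[1,0.04,0.2,-0.03,0],[1,0,0.2,-0.01,0],[1,0,0.12,0,0],[1,0,0,0,0],[0,0,0,0,0],[-1,0,0,0,0],[-1,0,0,0,0],[-1,0,0,0,0],[-1,0,0,0,0],[-1,0,0,0,0],[-1,0,0,0,0]]' 40
python3 -c "
from h import *
to([.4805,.0665,.086])
find('wrist',['lid_handle'])"
```

```text
t: 10.17
tool_pos: [0.4814, 0.0661, 0.0925]
eef_rot: [-1.532, -0.001, -1.825]
ft_force: [1.4, 3.0, 3.8]
gripper_width: 0.094
t 10.17 tcp [0.4814 0.0661 0.0925] rpy [-1.532e+00 -1.000e-03 -1.825e+00] zaz -0.254 F [1.4 3.  3.8] T [ 0.5  -0.08  0.05] w 0.094 q6 0.29
tool shift /0.1: [-0.001  0.064 -0.012]
wrist lid_handle [([0.4809, 0.0684, 0.1058], 0.84)]
```

Gripped: opening 0.094 on the 10 mm bar. I'll lift along the arc, first half first.

```bash
python3 -m crank '[[-1,0,-0.057,0.029,0],[-1,0,-0.057,0.029,0],[-1,0,-0.057,0.029,0],[-1,0,-0.054,0.035,0],[-1,0,-0.054,0.035,0],[-1,0,-0.054,0.035,0],[-1,0,0,0,0]]'
python3 -c "
from h import *
st()
find('side',['lid_handle','lid_front','pointer_tip','lid_hinge'],'s2.png')"
```

```text
t: 10.85
tool_pos: [0.5007, 0.0616, 0.1305]
eef_rot: [-1.531, -0.001, -1.824]
ft_force: [-0.6, 2.1, -1.0]
gripper_width: 0.098
t 10.85 tcp [0.5007 0.0616 0.1305] rpy [-1.531e+00 -1.000e-03 -1.824e+00] zaz -0.253 F [-0.6  2.1 -1. ] T [0.18 0.22 0.15] w 0.098 q6 0.27
side lid_handle [([0.4969, 0.0566, 0.1432], 0.78)]
side lid_front [([0.4728, 0.1549, 0.0915], 0.81), ([0.5367, 0.0507, -0.0016], 0.63)]
side pointer_tip [([0.4665, 0.1806, 0.1418], 0.71)]
side lid_hinge [([0.6287, 0.0331, 0.0436], 0.72)]
```

View pics/s2.png

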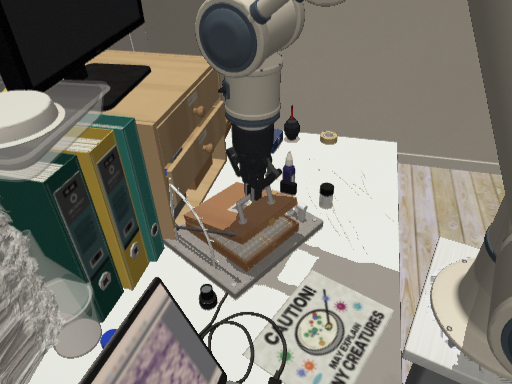

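The lid is lifting cleanly. The arm pose gives 0.258 rad, and lid_front, found by the network, gives 0.25. The target is about 0.462.

```bash
python3 -m crank '[[-1,0,-0.04,0.035,0],[-1,0,-0.04,0.035,0],[-1,0,-0.038,0.037,0],[-1,0,-0.036,0.039,0],[-1,0,-0.034,0.04,0],[-1,0,-0.034,0.04,0],[-1,0,0,0,0],[-1,0,0,0,0],[-1,0,0,0,0]]'
cat > a.py <<'E'
from h import *
p,M=st(); s=np.array([np.cos(-.235),np.sin(-.235)])
b=(p[:2]-[.4814,.0661])@s; print("theta arm",np.arctan2(.060+p[2]-.0925,.155-b)-np.arctan2(.060,.155))
for c in("scene","side"):
    q=read_camera(c)
    for n in("pointer_tip","lid_front","lid_handle"):
        for r in place_of(q,n)[:1]:
            z=r["at"][2]-.044
            print(c,n,r["at"].round(4) if hasattr(r["at"],"round") else r["at"],round(r["conf"],2),"ang",np.arcsin(z/{"pointer_tip":.222,"lid_front":.191,"lid_handle":.1662}[n])-(.3694 if n=="lid_handle" else 0))
    cv2.imwrite(f"pics/e_{c}.png",q["img"])
    if c=="side": cv2.imwrite("pics/e_crop.png",cv2.resize(q["img"][140:300,130:340],None,fx=3.6,fy=3.6,interpolation=cv2.INTER_CUBIC))
E
python3 a.py
```

```text
t: 11.85
tool_pos: [0.5192, 0.057, 0.1535]
eef_rot: [-1.541, -0.002, -1.824]
ft_force: [-0.3, 2.4, -2.5]
gripper_width: 0.094
t 11.85 tcp [0.5192 0.057  0.1535] rpy [-1.541 -0.002 -1.824] zaz -0.253 F [-0.3  2.4 -2.5] T [0.55 0.33 0.15] w 0.094 q6 0.26
theta arm 0.4369038429191424
scene pointer_tip [0.4617, 0.1786, 0.1408] 0.7 ang 0.45118919782920697
scene lid_front [0.481, 0.1509, 0.1274] 0.87 ang 0.45187067356840693
scene lid_handle [0.517, 0.0597, 0.1635] 0.68 ang 0.43298146397254517
side pointer_tip [0.4651, 0.1804, 0.1431] 0.51 ang 0.4627341610971739
side lid_front [0.4837, 0.1532, 0.1225] 0.93 ang 0.4235449780503219
side lid_handle [0.5155, 0.0527, 0.1638] 0.82 ang 0.43558217938389515
```

View pics/e_crop.png

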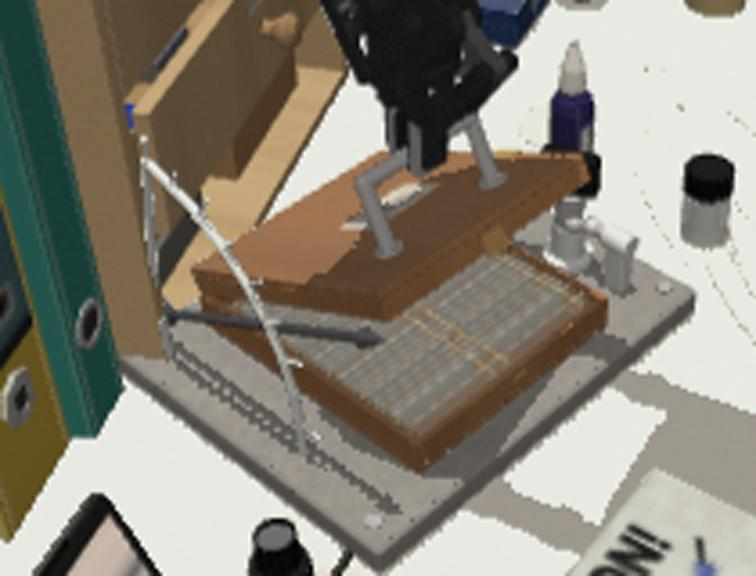

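The lid's lower edge (crop 200,300 to 380,318) runs parallel to the pointer (170,318 to 375,340). The lid measures 0.435 rad against about 0.46 for the pointer, so I'll raise it slightly and hold.

```bash
python3 -m crank '[[-1,0,-0.024,0.026,0],[-1,0,0,0,0],[-1,0,0,0,0],[-1,0,0,0,0],[-1,0,0,0,0]]'
python3 a.py; python3 -c "
from h import *
find('side',['latch_grip','stain_bottle_mid','objective_can_mid','spare_eyepiece_mid']); st()"
```

```text
t: 12.67
tool_pos: [0.5218, 0.0563, 0.1563]
eef_rot: [-1.541, -0.002, -1.824]
ft_force: [-0.8, 3.0, -2.4]
gripper_width: 0.096
t 12.67 tcp [0.5218 0.0563 0.1563] rpy [-1.541 -0.002 -1.824] zaz -0.253 F [-0.8  3.  -2.4] T [0.5  0.27 0.13] w 0.096 q6 0.26
theta arm 0.46005040171885414
scene pointer_tip [0.465, 0.1815, 0.1453] 0.66 ang 0.47383971471885117
scene lid_front [0.4834, 0.1508, 0.1323] 0.7 ang 0.48059140154250773
scene lid_handle [0.5213, 0.0583, 0.1627] 0.6 ang 0.426080142802365
side pointer_tip [0.4652, 0.18, 0.1445] 0.74 ang 0.4697941009340884
side lid_front [0.4846, 0.152, 0.1275] 0.97 ang 0.4524527274443073
side lid_handle [0.517, 0.0524, 0.1677] 0.78 ang 0.47006211673778314
side latch_grip [([0.477, -0.0533, 0.0902], 0.53)]
side stain_bottle_mid [([0.5365, -0.1813, 0.0479], 0.56)]
side objective_can_mid [([0.4161, -0.1493, 0.0274], 0.8)]
side spare_eyepiece_mid [([0.5015, 0.2399, 0.0212], 0.71)]
t 13.32 tcp [0.5218 0.0564 0.1563] rpy [-1.541 -0.002 -1.824] zaz -0.253 F [ 0.1  3.  -0.6] T [0.41 0.27 0.09] w 0.095 q6 0.26
```

```bash
python3 -c "
from h import *
ctrl.finish_job(); st()"
```

```text
the job is handed in; nothing more can be done
the job is handed in; nothing more can be done
```

I turned the latch knob clockwise past its detent and lifted the lid by its handle. I handed the job in with the gripper holding the lid still in line with the pointer. No verdict was reported.

- **Latch:** the gripper turned it about 1.23 rad. After release, the wrist picture showed the knob still over and the tongue clear of the lid. I did not check the angle again after the lift.
- **Lid angle:** the arm's position gives 0.460 rad. The pointer measures about 0.46–0.47 rad, so the difference is well inside the 0.09 rad allowed.
- **Disagreement:** the networks' lid readings in the last check were scattered, from 0.43 to 0.48 rad. That is their usual error of about 4 mm, and still within the limit.
- **Holding:** the arm's position did not change over the last 0.65 s, and the gripper opening stayed at 0.095 on the bar. I inferred the contact force from this and did not measure it directly.
- **Surroundings:** the pointer tip and the three bystanders measured within about 5 mm of where they started, which is about the measurement error.

The job was handed in at 13.3 s, and the highest force I read at the tool was about 20 N.

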